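# Line up bisque vases by height on the ware board

## Robot

A 7-joint arm with a two-finger parallel gripper is mounted at the origin on the work surface. World frame = base frame: x ahead of the robot, y to its left, z up, the work surface at z = 0. Lengths are in m, angles in rad, forces in N, time in s.
With the tool pointing down it reaches from about 0.4 to 0.875 m from the base axis. Payload 19.3 kg.
Tool frame: the origin (TCP) lies at the very end of the fingers, on their centre line; the grasp point (between the pads) lies 19 mm behind it; z points along the fingers, y is the line along which they close (so a half turn about z gives the same grasp; the last joint's range is limited). The gripper opens to 85 mm and grips with 20 to 120 N. Pads are 22 mm wide; open, the fingers measure 114 mm over their backs; the gripper's body (76 mm by 85 mm) begins 54 mm behind the grasp point. The pads swing forward as they close: fully open they stand 13 mm farther back than shut.
Start: joints at [-1.238, 0.521, -0.036, 1.599, 0.021, 1.021, -0.113], TCP at [0.245, 0.575, 0.231] pointing down, gripper open.
Joint ranges: [-2.91, 2.91], [-0.3, 2.13], [-1.5, 1.42], [0.17, 2.43], [-1.26, 4.41], [0.16, 1.93], [-2.52, 2.52]. Speed limits (rad/s): [1.89, 1.89, 2.39, 2.39, 3.01, 3.01, 3.01].

## Interface

Orientations are given as [roll, pitch, yaw] about the fixed x, y, z axes, in that order (R = Rz(yaw) Ry(pitch) Rx(roll)).
In Python, from workcell import bot gives the robot as it stands. The module is installed in compiled form; this text tells all that it offers.
- The arm moves only by the tool apply_moves, never from a script. Its arguments are lists of equal length, an entry for each row: "claw": the finger opening in m, from 0 to 0.0854; "xyz": the shift along the tool's x, y, z in m, a list of three; "twist": the turn, a rotation vector about the tool's x, y, z in rad, a list of three. A call has 1 to 20 rows; each row shifts and turns the commanded pose from where the row before left it, along the tool's axes as they then stand; what a row does not reach is not made up. A row lasts 1/10 s, in which the tool goes at most 50 mm and 8.59 degrees, less where a joint would pass 70% of its speed; a pose out of reach is approached as far as the arm can. A call with a gripper value outside its range is refused whole. The fingers move at their own pace and stop on an object; "force" is the grip in N (left out, the last holds). Time passes only in rows, so rows that do not move let the fingers close. It gives the time, the measured TCP pose, the force, the opening and the grip force at its end, in the units of the state.
- bot.observe(): the state, without advancing time (a new reading comes with each control period).
- bot.grab_frame(name): name is "scene" or "top" or "wrist"; returns a dict with "img" (384x512x3 uint8, red, green, blue), "vfov" (degrees; the focal length in pixels is half the picture's height over the tangent of half this angle, whatever the lens; pixels are square), "cx", "cy" (the principal point, pixels), "view" (4x4, takes a point from world to camera coordinates). Camera axes: x right, y up, looking along -z (the intrinsics and any distortion apply to the point x, -y, -z); pixel columns grow to the right and rows downward; lengths in m; the calibration is good to about 2 mm. A picture is of the moment at which its call begins. There is no depth.
- bot.job_done(): hands the job in; it is judged then, once.
Trained networks look in the newest picture that a camera, given by its name, has taken for a name from the list of things; names that differ only in an ending like _2 or _b are one class to them, and where a whole thing is asked for, a point or a joint stands for the part that bears it (a point fixed in the world has none). Each returns a list of dicts, best first, with "score" (0 to 1); they miss things now and then, are a little off and sometimes report something else, mostly with a low value. They report only what shows in the picture. A call takes as long as a camera call.
- bot.find_in(camera, query): "position" ([x, y, z] in m, in world coordinates, good to about 4 mm: the middle of the surface that is visible of it).
The state is a dict: "clock": time; "qpos": joint angles; "qd": joint speeds; "joint_efforts": joint torques, N m; "position": TCP position; "tool_rot": TCP orientation; "force": force on the tool from outside, world axes, zero at the start; "moment": the same for the moment, N m; "grip_width": finger opening in m; "finger_force": force on a finger pad.
Only numpy, scipy, OpenCV 4.12 (cv2) and the standard library are available. Lean on these libraries where they do the work, as an engineer would, in place of code of your own. Each camera call takes 0.05 s, during which the arm holds its last target. There are 200 camera calls.

## Task

Line the four clay vases up by height on the wooden ware board, one standing upright in the middle of each white plaster bat: the tallest on the bat next to the firebrick, then each next one shorter, so that the shortest is on the bat farthest from the brick. They are brittle, so never let one fall over.

Things in the scene. Friction and masses are not known exactly. Their poses are not given: they have to be found in the camera images.
- vase_bottle: The tallest vase, 114 mm: slender bottle, body 54 mm across up to 55 mm, tapering to a straight neck 26 mm across from 74 mm to the top. Origin: centre of the underside; z up along its axis (round, yaw means nothing). Loose, upright at the start, fired clay, 0.1 to 0.3 kg. Solid to the touch: the dark mouth is too narrow for a finger.
- vase_column: The second tallest vase, 96 mm: plain straight column 46 mm across up to 90 mm, its top edge bevelled. Origin: centre of the underside; z up along its axis (round, yaw means nothing). Loose, upright at the start, fired clay, 0.1 to 0.3 kg. Solid to the touch: the dark mouth is too narrow for a finger.
- vase_pear: The third tallest vase, 78 mm: pear-shaped, 60 mm across at 20 mm height, with a straight neck 28 mm across from 48 mm to the top. Origin: centre of the underside; z up along its axis (round, yaw means nothing). Loose, upright at the start, fired clay, 0.1 to 0.3 kg. Solid to the touch: the dark mouth is too narrow for a finger.
- vase_squat: The shortest vase, 60 mm: squat round belly 66 mm across at 16 mm height, with a straight neck 30 mm across from 35 mm to the top. Origin: centre of the underside; z up along its axis (round, yaw means nothing). Loose, upright at the start, fired clay, 0.1 to 0.3 kg. Solid to the touch: the dark mouth is too narrow for a finger.
- bat_a: One of four identical round white plaster discs, 80 mm across and 10 mm thick, fixed in a row along the middle of the ware board about 95 mm apart (centre to centre). Origin: centre of its underside, which lies on the board 18 mm above the table; its flat top is 28 mm above the table. The letter says nothing about its place in the row, which changes from start to start.
- bat_b: One of four identical round white plaster discs, 80 mm across and 10 mm thick, fixed in a row along the middle of the ware board about 95 mm apart (centre to centre). Origin: centre of its underside, which lies on the board 18 mm above the table; its flat top is 28 mm above the table. The letter says nothing about its place in the row, which changes from start to start.
- bat_c: One of four identical round white plaster discs, 80 mm across and 10 mm thick, fixed in a row along the middle of the ware board about 95 mm apart (centre to centre). Origin: centre of its underside, which lies on the board 18 mm above the table; its flat top is 28 mm above the table. The letter says nothing about its place in the row, which changes from start to start.
- bat_d: One of four identical round white plaster discs, 80 mm across and 10 mm thick, fixed in a row along the middle of the ware board about 95 mm apart (centre to centre). Origin: centre of its underside, which lies on the board 18 mm above the table; its flat top is 28 mm above the table. The letter says nothing about its place in the row, which changes from start to start.
- brick: Cream-yellow slab of firebrick, fixed across one end of the ware board (either end, by the start), 114 mm across the board, 32 mm along it, 64 mm high. Origin: centre of its underside, on the board 18 mm above the table, about 82 mm from the centre of the nearest bat. At the board's other end stands a small white pot, 36 mm across and 45 mm high.
- board: Brown wooden ware board, fixed flat on the table beyond the vases, 530 mm long (its own y axis, roughly the robot's left-right), 120 mm wide (its x), 18 mm thick. Origin: centre of its underside, on the table.

How it is judged:
At the end, for the whole second after the job is handed in: Each vase stands upright (within 0.08 rad) and at rest on a bat, its centre within 15 mm of the bat's centre, let go; counted from the firebrick the order along the row is vase_bottle (114 mm), vase_column (96 mm), vase_pear (78 mm), vase_squat (60 mm) (horizontal distance between vase_bottle and brick below 0.13 m and (horizontal distance between vase_bottle and bat_a below 0.015 m or horizontal distance between vase_bottle and bat_b below 0.015 m or horizontal distance between vase_bottle and bat_c below 0.015 m or horizontal distance between vase_bottle and bat_d below 0.015 m) and height (world z) of vase_bottle between 0.024 and 0.033 m and angle between each of vase_bottle, vase_column, vase_pear, vase_squat's own z axis and vertical below 0.08 rad and linear speed of each of vase_bottle, vase_column, vase_pear, vase_squat below 0.02 m/s and angular speed of each of vase_bottle, vase_column, vase_pear, vase_squat below 0.2 rad/s and horizontal distance between vase_column and brick between 0.13 and 0.225 m and (horizontal distance between vase_column and bat_a below 0.015 m or horizontal distance between vase_column and bat_b below 0.015 m or horizontal distance between vase_column and bat_c below 0.015 m or horizontal distance between vase_column and bat_d below 0.015 m) and height (world z) of vase_column between 0.024 and 0.033 m and horizontal distance between vase_pear and brick between 0.225 and 0.32 m and (horizontal distance between vase_pear and bat_a below 0.015 m or horizontal distance between vase_pear and bat_b below 0.015 m or horizontal distance between vase_pear and bat_c below 0.015 m or horizontal distance between vase_pear and bat_d below 0.015 m) and height (world z) of vase_pear between 0.024 and 0.033 m and horizontal distance between vase_squat and brick above 0.32 m and (horizontal distance between vase_squat and bat_a below 0.015 m or horizontal distance between vase_squat and bat_b below 0.015 m or horizontal distance between vase_squat and bat_c below 0.015 m or horizontal distance between vase_squat and bat_d below 0.015 m) and height (world z) of vase_squat between 0.024 and 0.033 m); the robot touches nothing.
It fails at once if a vase falls over (leans more than 0.8 rad) (angle between any of vase_bottle, vase_column, vase_pear, vase_squat's own z axis and vertical above 0.8 rad).
It also fails if it takes over 99 s, if anything falls off the work surface, if the arm or the gripper's body presses on something with over 40 N, if the wrist force passes 120 N, or if a joint passes its speed limit or range.

## Working session

There is one attempt and no reset: what is moved stays moved. The work goes in short steps, Python scripts to look and compute and a tool call to move; the robot and the scene stay as the last step left them, time stands still between calls to the robot, and variables do not carry over. Pictures are saved under pics/ and viewed, at most 14 in all, crops included, and the job is handed in when it is done.

Besides the shell and the picture viewer there is one more tool, called after "Request:" as name(argument=value, ...) on one line, values as JSON. apply_moves: Moves the arm, as the interface text tells. Its arguments: {"type":"object","properties":{"claw":{"type":"array"},"xyz":{"type":"array"},"twist":{"type":"array"},"force":{"type":"number"}},"required":["claw","xyz","twist"]}

```bash
mkdir -p pics
python3 - <<'E'
from workcell import bot
import cv2
for c in ("scene","top"):
    f=bot.grab_frame(c); cv2.imwrite(f"pics/{c}0.png",f["img"][:,:,::-1])
    for q in ("vase_bottle","vase_column","vase_pear","vase_squat","bat_a","brick","board"):
        print(c,q,[( [round(float(v),3) for v in d["position"]],round(float(d["score"]),2)) for d in bot.find_in(c,q)[:5]])
s=bot.observe();print(s)
E
```

```text
scene vase_bottle [([0.459, 0.111, 0.057], 0.91), ([0.477, -0.294, 0.058], 0.34)]
scene vase_column [([0.477, -0.293, 0.059], 0.72)]
scene vase_pear [([0.47, 0.316, 0.037], 0.66), ([0.638, 0.129, 0.03], 0.25)]
scene vase_squat [([0.456, -0.112, 0.028], 0.54)]
scene bat_a [([0.643, 0.223, 0.028], 0.71), ([0.624, 0.033, 0.028], 0.63), ([0.641, 0.131, 0.029], 0.58)]
scene brick [([0.67, 0.299, 0.082], 0.88)]
scene board [([0.649, 0.088, 0.017], 0.56), ([0.468, 0.317, 0.04], 0.25), ([0.456, -0.111, 0.027], 0.19)]
top vase_bottle [([0.438, 0.104, 0.064], 0.81)]
top vase_column [([0.452, -0.296, 0.091], 0.71), ([0.439, 0.106, 0.065], 0.25)]
top vase_pear [([0.454, 0.312, 0.036], 0.88)]
top vase_squat [([0.437, -0.117, 0.03], 0.81)]
top bat_a [([0.618, 0.029, 0.031], 0.87), ([0.63, 0.125, 0.03], 0.86), ([0.604, -0.067, 0.026], 0.68), ([0.636, 0.215, 0.029], 0.65)]
top brick [([0.635, 0.298, 0.083], 0.92)]
top board [([0.603, 0.054, 0.019], 0.62)]
{'clock': 0.8, 'qpos': array([-1.23819318,  0.5213803 , -0.03629322,  1.59948171,  0.02118718,
        1.02109608, -0.11279913]), 'qd': array([-3.49879395e-05,  1.42385857e-03,  1.20273116e-05, -1.04736009e-03,
        5.97723344e-04, -1.82679368e-04, -2.03348884e-04]), 'joint_efforts': array([ 2.82050889e-03, -9.26751566e+01,  1.97882317e+00, -3.70228350e+01,
        1.81630673e-02,  2.07161924e-03, -1.98624792e-05]), 'position': array([0.24502283, 0.57497338, 0.2313097 ]), 'tool_rot': array([ 3.14157457e+00, -1.02061542e-05,  2.73873455e+00]), 'force': array([-0.08060691, -0.68728223, -0.21026284]), 'moment': array([-0.04861692,  0.00671487, -0.05544769]), 'finger_force': 0.0, 'grip_width': 0.08533575192476252}
```

View pics/scene0.png

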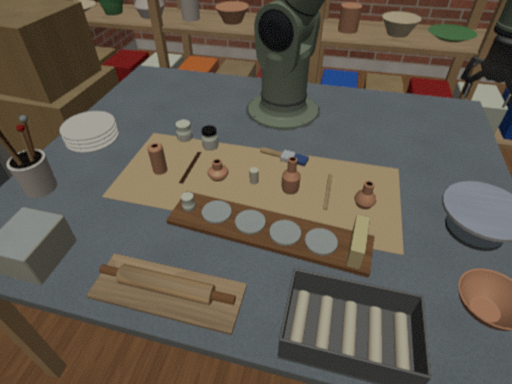

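View pics/top0.png

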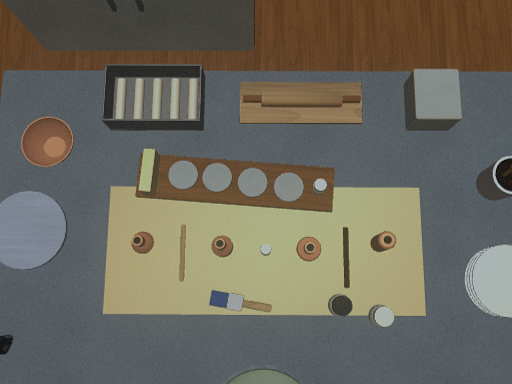

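Both views agree. The brick is at +y, bats run y≈0.215…-0.067, and the vases stand along x≈0.45: pear, bottle, squat and column from +y to -y. Next I measure the centres in pixels.

```bash
cat > h.py <<'E'
from workcell import bot
import cv2, numpy as np
def cam(c):
    f=bot.grab_frame(c); V=np.array(f["view"]); fl=f["img"].shape[0]/2/np.tan(np.radians(f["vfov"])/2)
    return f,V,fl
def proj(P,f,V,fl):
    p=V[:3,:3]@np.array(P,float)+V[:3,3]; return np.array([f["cx"]+fl*p[0]/-p[2], f["cy"]+fl*(-p[1])/-p[2]])
def back(u,v,z,f,V,fl):
    d=V[:3,:3].T@np.array([(u-f["cx"])/fl,-(v-f["cy"])/fl,-1]); o=-V[:3,:3].T@V[:3,3]
    return o+d*(z-o[2])/d[2]
E
python3 - <<'E'
from h import *
np.set_printoptions(precision=4,suppress=True)
for c in("top","scene"):
    f,V,fl=cam(c); print(c,[k for k in f if k not in("img","view")],{k:f[k] for k in f if k not in("img","view")}, "pos",-V[:3,:3].T@V[:3,3])
    im=f["img"]; hsv=cv2.cvtColor(im,cv2.COLOR_RGB2HSV)
    for P in ([.636,.215,.028],[.63,.125,.028],[.618,.029,.028],[.604,-.067,.028]):
        u,v=proj(P,f,V,fl).astype(int)
        m=np.zeros(im.shape[:2],np.uint8); x0,x1,y0,y1=u-25,u+25,v-25,v+25
        s=hsv[y0:y1,x0:x1]; m=((s[...,1]<60)&(s[...,2]>80)).astype(np.uint8)
        n,l,st,ce=cv2.connectedComponentsWithStats(m); k=l[25,25]
        cn=max(cv2.findContours((l==k).astype(np.uint8),0,1)[0],key=len); e=cv2.fitEllipse(cn)
        print("bat",back(e[0][0]+x0,e[0][1]+y0,.028,f,V,fl),e[1])
f,V,fl=cam("top"); im=f["img"]; out=[]
for n,P in dict(bottle=[.438,.104,.114],column=[.452,-.296,.096],pear=[.454,.312,.078],squat=[.437,-.117,.06]).items():
    u,v=proj(P,f,V,fl).astype(int); x0,y0=u-20,v-20; print(n,x0,y0)
    out.append(cv2.resize(im[y0:y0+40,x0:x0+40],None,fx=7,fy=7,interpolation=cv2.INTER_CUBIC))
cv2.imwrite("pics/crop1.png",np.vstack([np.hstack(out[:2]),np.hstack(out[2:])])[:,:,::-1])
E
```

```text
top ['vfov', 'cx', 'cy'] {'vfov': 43.060330228017364, 'cx': 261.3660708160839, 'cy': 203.24516249143772} pos [ 0.3286 -0.0021  1.2983]
bat [0.6352 0.2185 0.028 ] (28.135295867919922, 29.114879608154297)
bat [0.6289 0.1271 0.028 ] (28.398170471191406, 29.0211181640625)
bat [0.6156 0.0319 0.028 ] (28.65751075744629, 28.796844482421875)
bat [ 0.6032 -0.0647  0.028 ] (28.763460159301758, 29.056394577026367)
scene ['vfov', 'cx', 'cy'] {'vfov': 56.24413501269027, 'cx': 248.40616069633373, 'cy': 185.14248435644333} pos [1.2254 0.2025 0.7265]
bat [0.6418 0.2186 0.028 ] (26.032194137573242, 32.603267669677734)
bat [0.6356 0.1275 0.028 ] (25.20771026611328, 31.464801788330078)
bat [0.6217 0.0329 0.028 ] (23.836023330688477, 30.243478775024414)
bat [ 0.6093 -0.0633  0.028 ] (22.61469268798828, 29.213539123535156)
bottle 200 225
column 363 221
pear 119 219
squat 289 228
```

View pics/crop1.png

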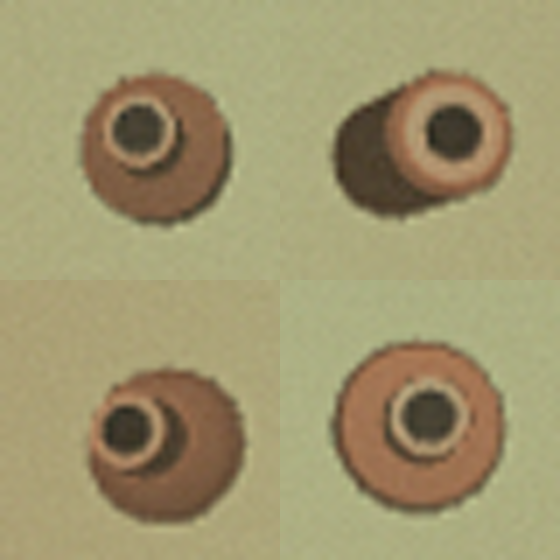

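The crop shows the dark mouths clearly. In full-frame pixels, bottle is at ≈(219.6,243.3), column (387.3,239.4), pear (136.7,240), squat (310,247). Scene and top disagree by about 6 mm in x, so I'll turn the tool and use the wrist camera.

Run:
```python
from h import *
f,V,fl=cam("top")
for n,u,v,z in(("bottle",219.6,243.3,.114),("column",387.3,239.4,.096),("pear",136.7,240,.078),("squat",310,247,.06)): print(n,back(u,v,z,f,V,fl).round(4))
```

```text
bottle [0.4426 0.1075 0.114 ]
column [ 0.4561 -0.3056  0.096 ]
pear [0.4533 0.3198 0.078 ]
squat [ 0.4396 -0.1177  0.06  ]
```

Request:
apply_moves(claw=[0.0854,0.0854,0.0854,0.0854,0.0854,0.0854,0.0854,0.0854], xyz=[[0,0,0],[0,0,0],[0,0,0],[0,0,0],[0,0,0],[0,0,0],[0,0,0],[0,0,0]], twist=[[0,0,0.146],[0,0,0.146],[0,0,0.146],[0,0,0.146],[0,0,0.146],[0,0,0.146],[0,0,0.146],[0,0,0.146]], force=30)

```text
clock: 1.8
position: [0.245, 0.575, 0.2313]
tool_rot: [-3.142, -0.0, 1.565]
force: [-0.7, -0.8, 0.9]
grip_width: 0.0853
finger_force: 0.0
```

Request:
apply_moves(claw=[0.0854,0.0854,0.0854,0.0854,0.0854,0.0854,0.0854,0.0854,0.0854,0.0854,0.0854,0.0854], xyz=[[-0.0255,0.0208,-0.002],[-0.0255,0.0208,-0.002],[-0.0255,0.0208,-0.002],[-0.0255,0.0208,-0.002],[-0.0255,0.0208,-0.002],[-0.0255,0.0208,-0.002],[-0.0255,0.0208,-0.002],[-0.0255,0.0208,-0.002],[-0.0255,0.0208,-0.002],[-0.0255,0.0208,-0.002],[0,0,0],[0,0,0]], twist=[[0,0,0],[0,0,0],[0,0,0],[0,0,0],[0,0,0],[0,0,0],[0,0,0],[0,0,0],[0,0,0],[0,0,0],[0,0,0],[0,0,0]])

```text
clock: 3.0
position: [0.4532, 0.3197, 0.2513]
tool_rot: [3.142, -0.0, 1.57]
force: [-0.8, 0.7, 0.5]
grip_width: 0.0856
finger_force: 0.0
```

Run:
```python
from h import *
f,V,fl=cam("wrist"); print(fl,f["cx"],f["cy"],-V[:3,:3].T@V[:3,3],(V[:3,:3].T@[0,0,-1]).round(3))
for q in ("vase_pear","bat_a"): print(q,[(np.round(d["position"],4),round(float(d["score"]),2)) for d in bot.find_in("wrist",q)])
for P in ([.4533,.3198,.078],[.46,.32,.078],[.6352,.2185,.028],[.6418,.2186,.028]): print(proj(P,f,V,fl).round(1))
cv2.imwrite("pics/w1.png",f["img"][:,:,::-1])
print(bot.observe()["position"])
```

```text
280.3310765391334 257.3926379801295 190.08596587854785 [0.4543049  0.39292879 0.39342575] [-0.001 -0.288 -0.958]
vase_pear [(array([0.4544, 0.3266, 0.0426]), 0.75)]
bat_a [(array([0.6354, 0.2204, 0.0257]), 0.68), (array([0.5836, 0.0563, 0.0236]), 0.48)]
[256.7 172.1]
[262.5 171.9]
[384.4 233.3]
[389.  233.3]
[0.45230531 0.32088703 0.25118988]
```

View pics/w1.png

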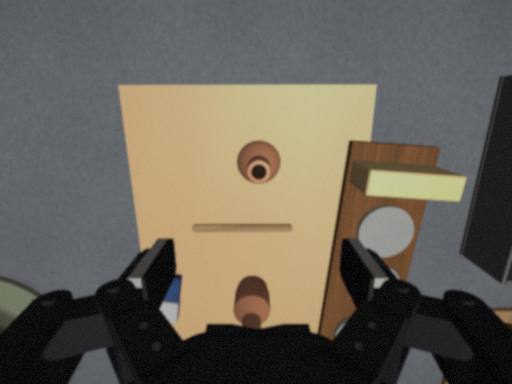

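The wrist picture shows the pear mouth at about (259,172) and the first bat at about (386,231). Both lie midway between the top and scene estimates, so I average those: vases get +3 mm in x on the top values, and the bats are (.6385,.2186), (.6322,.1273), (.6187,.0324), (.6063,-.064). Next I grip the pear.

Request:
apply_moves(claw=[0.0854,0.0854,0.0854,0.0854,0.0854,0.0854,0.0854,0.0854,0.0854,0.0854,0,0,0,0,0,0,0,0,0,0], xyz=[[0,0.003,0],[0,0,0.025],[0,0,0.025],[0,0,0.025],[0,0,0.025],[0,0,0.025],[0,0,0.025],[0,0,0.025],[0,0,0.025],[0,0,0],[0,0,0],[0,0,0],[0,0,0],[0,0,0],[0,0,0],[0,0,0],[0,0,0],[0,0,0],[0,0,0],[0,0,0]], twist=[[0,0,0],[0,0,0],[0,0,0],[0,0,0],[0,0,0],[0,0,0],[0,0,0],[0,0,0],[0,0,0],[0,0,0],[0,0,0],[0,0,0],[0,0,0],[0,0,0],[0,0,0],[0,0,0],[0,0,0],[0,0,0],[0,0,0],[0,0,0]], force=30)

```text
clock: 5.15
position: [0.4563, 0.3204, 0.0521]
tool_rot: [3.141, -0.001, 1.571]
force: [-1.8, 0.2, 8.6]
grip_width: 0.0269
finger_force: 30.2
```

Request:
apply_moves(claw=[0,0,0,0,0,0,0,0,0,0,0,0,0,0,0,0,0,0,0,0], xyz=[[0,0,-0.01],[0,0,-0.025],[0,0,-0.03],[0,0,-0.03],[0,0,-0.025],[0,0,-0.01],[-0.012,0.007,0],[-0.024,0.0135,0],[-0.025,0.014,0],[-0.025,0.014,0],[-0.025,0.014,0],[-0.025,0.014,0],[-0.025,0.014,0],[-0.025,0.014,0],[-0.025,0.014,0],[-0.025,0.014,0],[-0.025,0.0145,0],[-0.017,0.01,0],[-0.009,0.005,0],[0,0,0]], twist=[[0,0,0],[0,0,0],[0,0,0],[0,0,0],[0,0,0],[0,0,0],[0,0,0],[0,0,0],[0,0,0],[0,0,0],[0,0,0],[0,0,0],[0,0,0],[0,0,0],[0,0,0],[0,0,0],[0,0,0],[0,0,0],[0,0,0],[0,0,0]])

```text
clock: 7.15
position: [0.6178, 0.0312, 0.1804]
tool_rot: [-3.14, 0.001, 1.569]
force: [-0.3, -0.4, -1.5]
grip_width: 0.0274
finger_force: 30.0
```

Run:
```python
from h import *
f,V,fl=cam("wrist")
for q in ("vase_pear","bat_a"): print(q,[(np.round(d["position"],4),round(float(d["score"]),2)) for d in bot.find_in("wrist",q)])
for P in ([.6385,.2186,.028],[.6322,.1273,.028],[.6187,.0324,.028],[.6063,-.064,.028]): print(proj(P,f,V,fl).round(1))
cv2.imwrite("pics/w2.png",f["img"][:,:,::-1])
s=bot.observe();print(s["position"],s["force"],s["grip_width"])
```

```text
vase_pear [(array([0.6166, 0.0423, 0.177 ]), 0.73)]
bat_a [(array([0.6348, 0.1903, 0.0232]), 0.93), (array([0.6175, 0.0473, 0.0279]), 0.74), (array([0.6308, 0.1288, 0.0269]), 0.73)]
[279.4 -28.7]
[271.1  81.3]
[257.6 175.4]
[247.2 254.9]
[0.61742523 0.03400721 0.18091283] [ 0.07601511 -0.67047327 -0.89411681] 0.027220549727762826
```

View pics/w2.png

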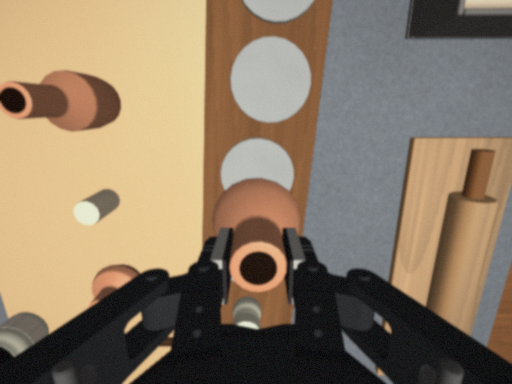

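The full bat is centred at (271,79.5), against (271,81) predicted, and the pear hangs upright over the third bat. Lowering it.

Request:
apply_moves(claw=[0,0,0,0,0,0,0,0,0,0], xyz=[[0,0,0.015],[0,0,0.025],[0,0,0.025],[0,0,0.02],[0,0,0.008],[0,0,0.004],[0,0,0.002],[0,0,0.0015],[0,0,0.001],[0,0,0]], twist=[[0,0,0],[0,0,0],[0,0,0],[0,0,0],[0,0,0],[0,0,0],[0,0,0],[0,0,0],[0,0,0],[0,0,0]])

```text
clock: 8.3
position: [0.6183, 0.033, 0.0803]
tool_rot: [3.141, -0.0, 1.571]
force: [-0.2, -0.2, -0.6]
grip_width: 0.0271
finger_force: 30.1
```

Request:
apply_moves(claw=[0,0,0.03,0.04,0.06,0.0854,0.0854,0.0854,0.0854,0.0854,0.0854,0.0854], xyz=[[0,0,0.001],[0,0,0],[0,0,0],[0,0,0],[0,0,0],[0,0,0],[0,0,0],[0,0,-0.02],[0,0,-0.03],[0,0,-0.04],[0,0,-0.04],[0,0,0]], twist=[[0,0,0],[0,0,0],[0,0,0],[0,0,0],[0,0,0],[0,0,0],[0,0,0],[0,0,0],[0,0,0],[0,0,0],[0,0,0],[0,0,0]])

```text
clock: 9.5
position: [0.6202, 0.0328, 0.214]
tool_rot: [3.134, -0.001, 1.57]
force: [0.3, -1.5, -0.6]
grip_width: 0.0858
finger_force: 0.0
```

Request:
apply_moves(claw=[0.0854,0.0854,0.0854,0.0854,0.0854,0.0854,0.0854,0.0854,0.0854], xyz=[[0.009,-0.02,0],[0.0095,-0.022,0],[0.0095,-0.022,0],[0.0095,-0.022,0],[0.0095,-0.022,0],[0.0095,-0.022,0],[0.0095,-0.022,0],[0.0085,-0.0205,0],[0,0,0]], twist=[[0,0,0],[0,0,0],[0,0,0],[0,0,0],[0,0,0],[0,0,0],[0,0,0],[0,0,0],[0,0,0]])

```text
clock: 10.4
position: [0.4434, 0.1084, 0.2087]
tool_rot: [-3.141, -0.001, 1.573]
force: [0.2, 0.4, 0.5]
grip_width: 0.0857
finger_force: 0.0
```

Run:
```python
from h import *
f,V,fl=cam("wrist")
for P in ([.4456,.1075,.114],[.6187,.0324,.106]): print(proj(P,f,V,fl).round(1))
cv2.imwrite("pics/w3.png",f["img"][:,:,::-1])
s=bot.observe();print(s["position"],s["force"],s["grip_width"])
```

```text
[259.  193.4]
[433.7 263.8]
[0.44486798 0.1079727  0.20895732] [ 0.77537177 -0.09575624 -0.22928172] 0.08539017804396772
```

View pics/w3.png

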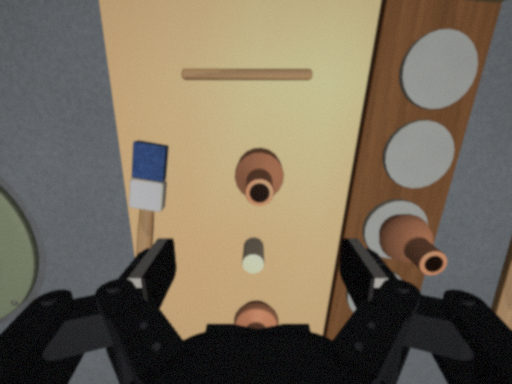

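The bottle mouth is at (259,191), where expected, and the pear stands on its bat with its mouth at (433,263), as predicted. Gripping the bottle.

Request:
apply_moves(claw=[0.0854,0.0854,0.0854,0.0854,0.0854,0.0854,0.0854,0.0854,0,0,0,0,0,0,0,0,0,0], xyz=[[0.0015,0,0.01],[0,0,0.025],[0,0,0.025],[0,0,0.025],[0,0,0.025],[0,0,0.015],[0,0,0.006],[0,0,0],[0,0,0],[0,0,0],[0,0,0],[0,0,0],[0,0,0],[0,0,0],[0,0,0],[0,0,0],[0,0,0],[0,0,0]], twist=[[0,0,0],[0,0,0],[0,0,0],[0,0,0],[0,0,0],[0,0,0],[0,0,0],[0,0,0],[0,0,0],[0,0,0],[0,0,0],[0,0,0],[0,0,0],[0,0,0],[0,0,0],[0,0,0],[0,0,0],[0,0,0]], force=30)

```text
clock: 12.25
position: [0.4456, 0.1091, 0.0782]
tool_rot: [3.141, -0.0, 1.571]
force: [-2.3, -0.3, 7.0]
grip_width: 0.0258
finger_force: 31.2
```

Request:
apply_moves(claw=[0,0,0,0,0,0,0,0,0,0,0,0,0,0,0,0,0,0], xyz=[[0,0,-0.01],[0,0,-0.025],[0,0,-0.03],[0,0,-0.02],[0,0,-0.005],[0.006,0.0105,0],[0.011,0.0195,0],[0.011,0.0195,0],[0.011,0.0195,0],[0.011,0.0195,0],[0.011,0.0195,0],[0.011,0.0195,0],[0.011,0.0195,0],[0.011,0.0195,0],[0.01,0.0175,0],[0.0056,0.009,0],[0,0,0],[0,0,0]], twist=[[0,0,0],[0,0,0],[0,0,0],[0,0,0],[0,0,0],[0,0,0],[0,0,0],[0,0,0],[0,0,0],[0,0,0],[0,0,0],[0,0,0],[0,0,0],[0,0,0],[0,0,0],[0,0,0],[0,0,0],[0,0,0]])

```text
clock: 14.05
position: [0.6381, 0.2183, 0.1664]
tool_rot: [-3.14, 0.001, 1.571]
force: [0.6, -0.3, -2.2]
grip_width: 0.0255
finger_force: 30.3
```

Request:
apply_moves(claw=[0,0,0,0,0,0,0,0,0], xyz=[[0,0,0.015],[0,0,0.02],[0,0,0.015],[0,0,0.006],[0,0,0.003],[0,0,0.002],[0,0,0.0015],[0,0,0],[0,0,0]], twist=[[0,0,0],[0,0,0],[0,0,0],[0,0,0],[0,0,0],[0,0,0],[0,0,0],[0,0,0],[0,0,0]])

```text
clock: 14.95
position: [0.639, 0.2187, 0.1063]
tool_rot: [3.14, -0.001, 1.571]
force: [-1.8, -1.1, 6.8]
grip_width: 0.0256
finger_force: 31.2
```

Request:
apply_moves(claw=[0.03,0.04,0.06,0.0854,0.0854,0.0854,0.0854,0.0854,0.0854,0.0854], xyz=[[0,0,0],[0,0,0],[0,0,0],[0,0,0],[0,0,0],[0,0,-0.015],[0,0,-0.03],[0,0,-0.035],[0,0,-0.035],[0,0,0]], twist=[[0,0,0],[0,0,0],[0,0,0],[0,0,0],[0,0,0],[0,0,0],[0,0,0],[0,0,0],[0,0,0],[0,0,0]])

```text
clock: 15.95
position: [0.6406, 0.2189, 0.2264]
tool_rot: [3.134, -0.003, 1.57]
force: [0.4, -1.3, -0.5]
grip_width: 0.0853
finger_force: 0.0
```

Request:
apply_moves(claw=[0.0854,0.0854,0.0854,0.0854,0.0854,0.0854,0.0854,0.0854,0.0854,0.0854,0.0854,0.0854,0.0854,0.0854,0.0854], xyz=[[-0.0258,-0.0151,0],[-0.0258,-0.0151,0],[-0.0258,-0.0151,0],[-0.0258,-0.0151,0],[-0.0258,-0.0151,0],[-0.0258,-0.0151,0],[-0.0258,-0.0151,0],[-0.0258,-0.0151,0],[-0.0258,-0.0151,0],[-0.0258,-0.0151,0],[-0.0258,-0.0151,0],[-0.0258,-0.0151,0],[-0.0258,-0.0151,0],[0,0,0],[0,0,0]], twist=[[0,0,0],[0,0,0],[0,0,0],[0,0,0],[0,0,0],[0,0,0],[0,0,0],[0,0,0],[0,0,0],[0,0,0],[0,0,0],[0,0,0],[0,0,0],[0,0,0],[0,0,0]])

```text
clock: 17.45
position: [0.4423, -0.117, 0.2209]
tool_rot: [3.141, -0.0, 1.57]
force: [0.4, 0.5, 0.3]
grip_width: 0.0856
finger_force: 0.0
```

Run:
```python
from h import *
f,V,fl=cam("wrist")
for P in ([.4426,-.1177,.06],[.6187,.0324,.106],[.6063,-.064,.028]): print(proj(P,f,V,fl).round(1))
cv2.imwrite("pics/w4.png",f["img"][:,:,::-1])
s=bot.observe();print(s["position"],s["force"],s["grip_width"])
```

```text
[256.7 175.3]
[476.4   6.1]
[397.1 123.8]
[ 0.44263888 -0.1164344   0.22078492] [0.56188034 1.0145007  0.35476531] 0.08549390221336983
```

View pics/w4.png

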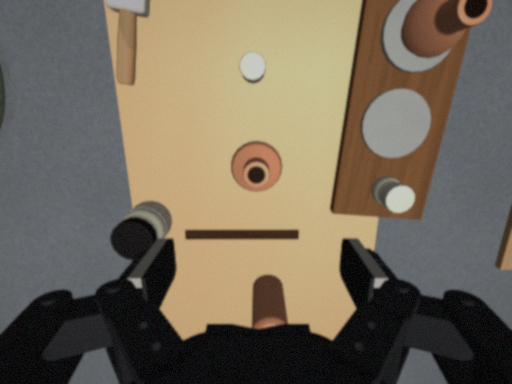

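The squat mouth at (257,174) and the fourth bat at (397,123) both match the prediction, and the pear stands upright. Gripping the squat vase.

Request:
apply_moves(claw=[0.0854,0.0854,0.0854,0.0854,0.0854,0.0854,0.0854,0.0854,0.0854,0,0,0,0,0,0,0,0,0,0], xyz=[[0,0,0.015],[0,0,0.03],[0,0,0.03],[0,0,0.03],[0,0,0.03],[0,0,0.025],[0,0,0.018],[0,0,0.006],[0,0,0],[0,0,0],[0,0,0],[0,0,0],[0,0,0],[0,0,0],[0,0,0],[0,0,0],[0,0,0],[0,0,0],[0,0,0]], twist=[[0,0,0],[0,0,0],[0,0,0],[0,0,0],[0,0,0],[0,0,0],[0,0,0],[0,0,0],[0,0,0],[0,0,0],[0,0,0],[0,0,0],[0,0,0],[0,0,0],[0,0,0],[0,0,0],[0,0,0],[0,0,0],[0,0,0]], force=30)

```text
clock: 19.4
position: [0.4425, -0.1168, 0.0369]
tool_rot: [3.141, -0.0, 1.571]
force: [-2.2, 0.9, 10.3]
grip_width: 0.029
finger_force: 29.8
```

Request:
apply_moves(claw=[0,0,0,0,0,0,0,0,0,0,0,0,0,0,0,0,0], xyz=[[0,0,-0.01],[0,0,-0.025],[0,0,-0.03],[0,0,-0.02],[0,0,-0.005],[0.003,0.0095,0],[0.0063,0.0195,0],[0.0063,0.0195,0],[0.0063,0.0195,0],[0.0063,0.0195,0],[0.0063,0.0195,0],[0.0063,0.0195,0],[0.0063,0.0195,0],[0.0045,0.0125,0],[0.0019,0.0055,0],[0,0,0],[0,0,0]], twist=[[0,0,0],[0,0,0],[0,0,0],[0,0,0],[0,0,0],[0,0,0],[0,0,0],[0,0,0],[0,0,0],[0,0,0],[0,0,0],[0,0,0],[0,0,0],[0,0,0],[0,0,0],[0,0,0],[0,0,0]])

```text
clock: 21.1
position: [0.6055, -0.0637, 0.1257]
tool_rot: [-3.14, 0.0, 1.57]
force: [-0.2, 0.5, -1.6]
grip_width: 0.0296
finger_force: 30.6
```

Request:
apply_moves(claw=[0,0,0,0,0,0,0,0,0], xyz=[[0,0,0.015],[0,0,0.02],[0,0,0.015],[0,0,0.006],[0,0,0.003],[0,0,0.002],[0,0,0.0015],[0,0,0],[0,0,0]], twist=[[0,0,0],[0,0,0],[0,0,0],[0,0,0],[0,0,0],[0,0,0],[0,0,0],[0,0,0],[0,0,0]])

```text
clock: 22.0
position: [0.6064, -0.0635, 0.065]
tool_rot: [3.141, -0.0, 1.571]
force: [-4.9, 0.1, 9.9]
grip_width: 0.0288
finger_force: 31.8
```

Request:
apply_moves(claw=[0.035,0.045,0.065,0.0854,0.0854,0.0854,0.0854,0.0854,0.0854,0.0854,0.0854], xyz=[[0,0,0],[0,0,0],[0,0,0],[0,0,0],[0,0,0],[0,0,-0.015],[0,0,-0.03],[0,0,-0.04],[0,0,-0.04],[0,0,-0.03],[0,0,0]], twist=[[0,0,0],[0,0,0],[0,0,0],[0,0,0],[0,0,0],[0,0,0],[0,0,0],[0,0,0],[0,0,0],[0,0,0],[0,0,0]])

```text
clock: 23.1
position: [0.6079, -0.0638, 0.224]
tool_rot: [3.135, -0.0, 1.57]
force: [0.4, -0.6, 1.5]
grip_width: 0.0856
finger_force: 0.0
```

Request:
apply_moves(claw=[0.0854,0.0854,0.0854,0.0854,0.0854,0.0854,0.0854,0.0854,0.0854,0.0854,0.0854,0.0854], xyz=[[-0.0242,-0.0147,0],[-0.0242,-0.0147,0],[-0.0242,-0.0147,0],[-0.0242,-0.0147,0],[-0.0242,-0.0147,0],[-0.0242,-0.0147,0],[-0.0242,-0.0147,0],[-0.0242,-0.0147,0],[-0.0242,-0.0147,0],[-0.0242,-0.0147,0],[0,0,0],[0,0,0]], twist=[[0,0,0],[0,0,0],[0,0,0],[0,0,0],[0,0,0],[0,0,0],[0,0,0],[0,0,0],[0,0,0],[0,0,0],[0,0,0],[0,0,0]])

```text
clock: 24.3
position: [0.4589, -0.3055, 0.219]
tool_rot: [3.142, -0.0, 1.57]
force: [0.1, 0.5, 0.0]
grip_width: 0.0852
finger_force: 0.0
```

Run:
```python
from h import *
f,V,fl=cam("wrist")
for P in ([.459,-.3056,.096],[.459,-.3056,0],[.6063,-.064,.088]): print(proj(P,f,V,fl).round(1))
cv2.imwrite("pics/w5.png",f["img"][:,:,::-1])
s=bot.observe();print(s["position"],s["force"],s["grip_width"])
```

```text
[256.6 183.9]
[256.8 164.4]
[ 449.8 -125.6]
[ 0.45938986 -0.3048008   0.21889194] [ 0.09258011 -0.55571452  0.37052677] 0.08509864316665687
```

View pics/w5.png

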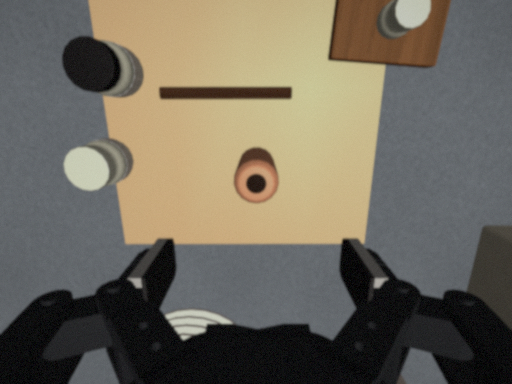

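The column mouth is at (256,183), exactly as predicted, and nothing stands near it. Gripping it.

Request:
apply_moves(claw=[0.0854,0.0854,0.0854,0.0854,0.0854,0.0854,0.0854,0.0854,0,0,0,0,0,0,0,0,0], xyz=[[0,0,0.015],[0,0,0.03],[0,0,0.03],[0,0,0.03],[0,0,0.03],[0,0,0.02],[0,0,0.011],[0,0,0],[0,0,0],[0,0,0],[0,0,0],[0,0,0],[0,0,0],[0,0,0],[0,0,0],[0,0,0],[0,0,0]], twist=[[0,0,0],[0,0,0],[0,0,0],[0,0,0],[0,0,0],[0,0,0],[0,0,0],[0,0,0],[0,0,0],[0,0,0],[0,0,0],[0,0,0],[0,0,0],[0,0,0],[0,0,0],[0,0,0],[0,0,0]], force=30)

```text
clock: 26.05
position: [0.4596, -0.3056, 0.0537]
tool_rot: [3.14, 0.001, 1.571]
force: [-1.0, 0.5, 7.2]
grip_width: 0.045
finger_force: 31.8
```

Request:
apply_moves(claw=[0,0,0,0,0,0], xyz=[[0,0,-0.01],[0,0,-0.03],[0,0,-0.04],[0,0,-0.04],[0,0,-0.03],[0,0,-0.01]], twist=[[0,0,0],[0,0,0],[0,0,0],[0,0,0],[0,0,0],[0,0,0]])

```text
clock: 26.65
position: [0.46, -0.3059, 0.2165]
tool_rot: [3.137, 0.002, 1.571]
force: [0.6, -0.1, -1.6]
grip_width: 0.045
finger_force: 31.7
```

Request:
apply_moves(claw=[0,0,0,0,0,0,0,0,0,0,0,0,0,0,0,0,0,0,0], xyz=[[0.0125,0.005,0],[0.0285,0.0114,0],[0.0285,0.0114,0],[0.0285,0.0114,0],[0.0285,0.0114,0],[0.0285,0.0114,0],[0.0285,0.0114,0],[0.0285,0.0114,0],[0.0285,0.0114,0],[0.0285,0.0114,0],[0.0285,0.0114,0],[0.0285,0.0114,0],[0.0285,0.0114,0],[0.0285,0.0114,0],[0.0285,0.0114,0],[0.015,0.006,0],[0.0065,0.0026,0],[0,0,0],[0,0,0]], twist=[[0,0,0],[0,0,0],[0,0,0],[0,0,0],[0,0,0],[0,0,0],[0,0,0],[0,0,0],[0,0,0],[0,0,0],[0,0,0],[0,0,0],[0,0,0],[0,0,0],[0,0,0],[0,0,0],[0,0,0],[0,0,0],[0,0,0]])

```text
clock: 28.55
position: [0.632, 0.1262, 0.2126]
tool_rot: [-3.141, 0.001, 1.569]
force: [-0.5, -0.4, -2.7]
grip_width: 0.0456
finger_force: 31.6
```

Run:
```python
from h import *
f,V,fl=cam("wrist")
cv2.imwrite("pics/w6.png",f["img"][:,:,::-1])
s=bot.observe();print(s["position"],s["force"],s["grip_width"])
```

```text
[0.63212231 0.12607321 0.21277493] [-0.0535775  -0.33669669 -1.99195938] 0.045544062841217724
```

View pics/w6.png

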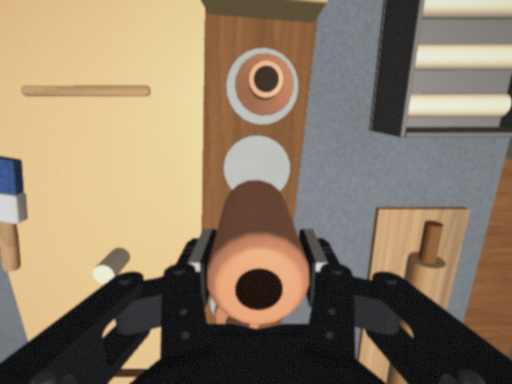

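The bottle is centred on its bat (262,85), and the column hangs upright over the empty bat (257,165). Lowering it.

Request:
apply_moves(claw=[0,0,0,0,0,0,0,0,0,0,0], xyz=[[0.001,0,0.015],[0,0,0.03],[0,0,0.03],[0,0,0.025],[0,0,0.015],[0,0,0.01],[0,0,0.004],[0,0,0.002],[0,0,0.0015],[0,0,0],[0,0,0]], twist=[[0,0,0],[0,0,0],[0,0,0],[0,0,0],[0,0,0],[0,0,0],[0,0,0],[0,0,0],[0,0,0],[0,0,0],[0,0,0]])

```text
clock: 29.7
position: [0.6327, 0.1288, 0.0817]
tool_rot: [3.141, -0.001, 1.571]
force: [-3.5, 0.1, 6.2]
grip_width: 0.0457
finger_force: 30.3
```

Request:
apply_moves(claw=[0.05,0.06,0.07,0.0854,0.0854,0.0854,0.0854,0.0854,0.0854,0.0854,0.0854,0.0854], xyz=[[0,0,0],[0,0,0],[0,0,0],[0,0,0],[0,0,0],[0,0,-0.015],[0,0,-0.03],[0,0,-0.04],[0,0,-0.04],[0,0,-0.03],[0,0,-0.01],[0,0,0]], twist=[[0,0,0],[0,0,0],[0,0,0],[0,0,0],[0,0,0],[0,0,0],[0,0,0],[0,0,0],[0,0,0],[0,0,0],[0,0,0],[0,0,0]])

```text
clock: 30.9
position: [0.6329, 0.1287, 0.2475]
tool_rot: [3.139, -0.001, 1.571]
force: [0.4, 0.6, -0.8]
grip_width: 0.0856
finger_force: 0.0
```

Request:
apply_moves(claw=[0.0854,0.0854,0.0854,0.0854,0.0854,0.0854,0.0854,0.0854], xyz=[[0,-0.02,0],[0,-0.03,0],[0,-0.03,0],[0,-0.03,0],[0,-0.03,0],[0,-0.02,0],[0,0,0],[0,0,0]], twist=[[0,0,0],[0,0,0],[0,0,0],[0,0,0],[0,0,0],[0,0,0],[0,0,0],[0,0,0]])

```text
clock: 31.7
position: [0.4722, 0.1288, 0.2449]
tool_rot: [-3.141, 0.0, 1.571]
force: [0.1, 0.4, -0.1]
grip_width: 0.0857
finger_force: 0.0
```

Run:
```python
from h import *
o=[]
for c in("top","scene"):
    f,V,fl=cam(c); im=f["img"]; a=proj([.62,.085,.05],f,V,fl).astype(int)
    o.append(cv2.resize(im[a[1]-75:a[1]+75,a[0]-110:a[0]+110],(770,525),interpolation=cv2.INTER_CUBIC)[:,:])
cv2.imwrite("pics/f.png",cv2.resize(np.vstack(o),(440,600))[:,:,::-1])
```

```text
(no output)
```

View pics/f.png

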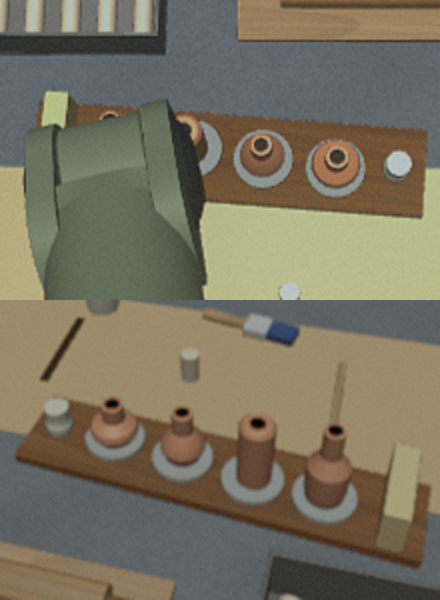

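All four vases stand upright and centred in the right order, with the bottle by the brick and the squat at the far end, and the gripper is clear.

```bash
python3 -c "
from workcell import bot
print(bot.job_done())"
```

```text
the job is handed in; nothing more can be done
None
```

The job is handed in: all four vases stand upright on their bats, tallest to shortest from the firebrick, after about 32 s of the 99 s; the hand-in gave no verdict.

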